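Stop the disc sander and swing its counterweighted guard up

TASK

Stop the sander by pressing the larger of the two buttons on its switch box all the way down (leave the small start button alone). Then, with the fingers but without gripping anything, push the sander's counterweighted guard up past its balance point, so that it stays raised by itself; push steadily, do not fling or force it, and move clear. Leave the tops, pot, can and other loose things where they are.

Things in the scene. Friction and masses are not known exactly. Their poses are not given: they have to be found in the camera images.
- sander: green bench disc sander, fixed, base 250 x 210 x 18 mm. Origin on the table, base x -120 to +130 mm; x points to its back, y along the guard's hinge, z up. Work rest x -86 to -6, y -75 to 75 mm, top 88 mm up, in front of the disc (125 mm diameter, faces -x, centre 100 mm up); motor behind the disc. Cheeks at y +-84 mm carry the guard
- guard (a joint): guard hinge angle, rad: 0 lowered (guard rises to the front, 20 degrees above level), 1.22 upright = balance point, 1.69 fully raised on its back stop. Positive lifts the cross bar up, then over to the sander's +x. Before the balance point it falls softly back to 0, beyond it on to 1.69. A push of 1 to 2 N at the bar, square to the guard, raises it
- guard_bar (a point): middle of the guard's cross bar, on its axis: steel round bar 16 mm in diameter, 210 mm long, along the sander's y, 180 mm from the hinge line; lowered it is at x -139, z 202 mm in the sander's frame, free space below and in front. Site axes turn with the guard and equal the sander's when lowered
- guard_hinge (a point): middle of the guard's hinge line, at x +30, z 140 mm in the sander's frame, axes as the sander's. On one straight line through the hinge: cross bar 180 mm out, clear 4 mm shield 72 to 157 mm out between two side arms (16 mm deep, at y +-94 mm), two round weights (36 mm diameter) 60 mm behind the hinge
- switchbox: grey switch box fixed on the table, 135 x 75 x 55 mm high, at the left or right of the sander, turned any way; origin under its middle, z up. The two buttons, of the same grey, are on its top, along its long (x) axis: the large stop button at x -35 mm, the small start button at x +38 mm
- stop_button_top (a point): centre of the top face of the stop button, the large one, 38 mm in diameter; it is pressed straight down
- stop_button (a joint): travel of the stop button in m: 0 up, 0.006 fully down (about 4 N); springs back
- start_button_top (a point): centre of the top face of the start button, the small one, 20 mm in diameter, not to be pressed
- start_button (a joint): travel of the start button in m: 0 up, 0.006 fully down (about 4 N)
- pencil_pot: red plastic pot 72 mm in diameter, 85 mm high, with pencils to 155 mm, loose, on the other side of the sander from the switch box; origin under its middle
- drink_can: loose aluminium drink can 66 mm in diameter, 120 mm high, origin under its middle
- glue_bottle: loose white bottle 56 mm in diameter, 160 mm high, far to the left, origin under its middle
- tape_measure: loose black tape measure 70 x 40 x 62 mm high, origin under its middle
- top_a: loose unfinished wooden spinning top, a 58 mm disc on a short round foot with a thin handle upward, 52 mm high, origin under its foot; on the table in front of the sander, to the left
- top_b: loose unfinished wooden spinning top, a 58 mm disc on a short round foot with a thin handle upward, 52 mm high, origin under its foot; on the table in front of the sander, to the right
- top_c: loose unfinished wooden spinning top, a 58 mm disc on a short round foot with a thin handle upward, 52 mm high, origin under its foot; on the sander's work rest, under the guard

How it is judged:
By the outcome, as a careful person would: the job done as asked, in the order asked, and still so for the second after the job is handed in, with the robot touching nothing.
It also fails if it takes over 58 s, if anything falls off the work surface, if the arm or the gripper's body presses on something with over 40 N, if the wrist force passes 120 N, or if a joint passes its speed limit or range.

ROBOT

A 6-joint arm with a two-finger parallel gripper is mounted at the origin on the work surface. World frame = base frame: x ahead of the robot, y to its left, z up, the work surface at z = 0. Lengths are in m, angles in rad, forces in N, time in s.
With the tool pointing down it reaches from about 0.225 to 0.875 m from the base axis. Payload 3.4 kg.
Tool frame: the origin (TCP) lies between the finger pads; the fingertips stand 19 mm ahead of it and the grasp point (between the pads) is the TCP (manip.tip_reach is the distance from the TCP to the fingertips, in m); z points along the fingers, x is the direction in which the jaws open and shut, and the axes are right-handed (so a half turn about z gives the same grasp; the last joint's range is limited). The gripper opens to 85 mm and grips with 20 to 120 N. Pads are 22 mm wide; open, the fingers measure 114 mm over their backs; the gripper's body (76 mm by 85 mm) begins 54 mm behind the grasp point. The pads swing forward as they close: fully open they stand 13 mm farther back than shut.
Start: joints at [1.016, 0.276, 1.505, -0, 1.361, -0.121], TCP at [0.242, 0.522, 0.25] pointing down, gripper open.
Joint ranges: [-2.89, 2.89], [-0.75, 2.08], [0.22, 2.7], [-1.18, 4.32], [0.11, 2.71], [-2.7, 2.7]. Speed limits (rad/s): [2.57, 2.57, 3.14, 3.14, 3.14, 3.14].

INTERFACE

Orientations are given as a unit quaternion [w, x, y, z].
In Python, from rig import manip gives the robot as it stands.
- The arm moves only by the tool send_rows, never from a script. Its arguments are lists of equal length, an entry for each row: "delta_pos": the shift along the tool's x, y, z normalised to -1 to 1, where 1 is 40 cm, a list of three; "angular": the turn, a rotation vector about the tool's x, y, z normalised to -1 to 1, where 1 is 0.08 rad, a list of three. A call has 1 to 5 rows; each row shifts and turns the commanded pose from where the row before left it, along the tool's axes as they then stand; what a row does not reach is not made up. A row lasts 1/12 s, in which the tool goes at most 41.7 mm and 7.16 degrees, less where a joint would pass 70% of its speed; a pose out of reach is approached as far as the arm can. A call with a number of a shift or a turn outside -1 to 1 is refused whole. A call with a gripper value outside its range is refused whole. "hand" is the finger opening in mm, from 0 to 85.4, set as the call begins (left out, the last holds). The fingers move at their own pace and stop on an object; "squeeze" is the grip in N (left out, the last holds). Time passes only in rows, so rows that do not move let the fingers close. It gives the time, the measured TCP pose, the force and the opening at its end, in the units of the state.
- manip.get_state(): the state, without advancing time (a new reading comes with each control period).
- manip.get_image(name): name is "side" or "top" or "wrist"; returns the picture (420x560x3 uint8, blue, green, red); there is no depth.
- manip.calibration(name): a dict with "fx", "fy", "cx", "cy" (pixels), "camera_from_world" (4x4, takes a point from world to camera coordinates). Camera axes: x right, y up, looking along -z (the intrinsics and any distortion apply to the point x, -y, -z); pixel columns grow to the right and rows downward; lengths in m; the calibration is good to about 2 mm. The wrist camera is an equidistant fisheye: a pixel r from the principal point sees the ray r / f radians off the axis. A picture is of the moment at which its call begins: read the wrist's pose just before it. calibration takes no time and is no camera call; for the wrist camera it gives the pose at the moment of the call.
- manip.sign_off(): hands the job in, once; it reports no verdict.
The state is a dict: "clock": time; "qpos": joint angles; "qd": joint speeds; "effort": joint torques, N m; "position": TCP position; "ee_rot": TCP orientation; "contact_force": force on the tool from outside, world axes, zero at the start; "moment": the same for the moment, N m; "width": finger opening in m.
Only numpy, scipy, OpenCV 4.12 (cv2) and the standard library are available. Lean on these libraries where they do the work, as an engineer would, in place of code of your own. Each camera call takes 0.05 s, during which the arm holds its last target.

## Working session

There is one attempt and no reset: what is moved stays moved. The work goes in short steps, Python scripts to look and compute and a tool call to move; the robot and the scene stay as the last step left them, time stands still between calls to the robot, and variables do not carry over. Pictures are saved under pics/ and viewed, and the job is handed in when it is done.

Besides the shell and the picture viewer there is one more tool, called after "Call:" by a JSON object that holds its "fn" and its "kwargs", one argument or row to a line. send_rows: Moves the arm, as the interface text tells. Scaled input: -1 to 1 covers 40 cm each way for a shift and 0.08 rad each way for a turn. Its arguments: {"type":"object","properties":{"delta_pos":{"type":"array","items":{"type":"array","items":{"type":"number"}}},"angular":{"type":"array","items":{"type":"array","items":{"type":"number"}}},"hand":{"type":"number"},"squeeze":{"type":"number"}},"required":["delta_pos","angular"]}

```bash
mkdir -p pics; ls
python3 - <<'E'
from rig import manip
import cv2
s=manip.get_state(); print(s)
for n in("side","top","wrist"):
    c=manip.calibration(n); print(n,c)
    cv2.imwrite(f"pics/{n}0.png",manip.get_image(n))
E
```

```text
pics
{'clock': 0.0, 'qpos': array([ 1.01596599e+00,  2.76586761e-01,  1.50618039e+00,  1.13700022e-06,
        1.36067093e+00, -1.21042442e-01]), 'qd': array([ 0.00045925,  0.0003466 , -0.00063184, -0.00045271,  0.00028074,
        0.00017019]), 'effort': array([-1.13928421e-03, -4.16749513e+01, -2.45810044e+01, -9.07787808e-05,
        1.08558271e-02, -1.10353207e-05]), 'position': array([0.24143578, 0.52129615, 0.24942554]), 'ee_rot': array([ 3.98735718e-04,  8.42706911e-01,  5.38371815e-01, -8.32108112e-04]), 'contact_force': array([-0.0786771 , -0.34730638, -0.30972778]), 'moment': array([-0.005643  ,  0.04657694, -0.01887687]), 'width': 0.08520224683959529}
side {'fx': 543.1198306969607, 'fy': 543.1198306969607, 'cx': 283.0746979667722, 'cy': 208.5819990675607, 'camera_from_world': array([[-0.99722465, -0.07415099,  0.00668031,  0.5228119 ],
       [ 0.05593364, -0.68695249,  0.72454655, -0.11005761],
       [-0.04913679,  0.72290933,  0.68919349, -1.43985753],
       [ 0.        ,  0.        ,  0.        ,  1.        ]])}
top {'fx': 461.8384393983382, 'fy': 461.8384393983382, 'cx': 279.3046410903766, 'cy': 203.75095203320393, 'camera_from_world': array([[-0.02757774, -0.99953502,  0.01300846,  0.0578805 ],
       [ 0.9943706 , -0.02609874,  0.10269356, -0.52405288],
       [-0.1023063 ,  0.01576729,  0.99462798, -1.52539394],
       [ 0.        ,  0.        ,  0.        ,  1.        ]])}
wrist {'fx': 325.19226210127806, 'fy': 325.19226210127806, 'cx': 282.1983167023717, 'cy': 211.522508692537, 'camera_from_world': array([[ 0.42033555,  0.90736783, -0.00128425, -0.57318517],
       [-0.87128908,  0.40322622, -0.27975697,  0.03755028],
       [-0.25332464,  0.11871075,  0.96006999, -0.37977409],
       [ 0.        ,  0.        ,  0.        ,  1.        ]])}
```

View pics/side0.png

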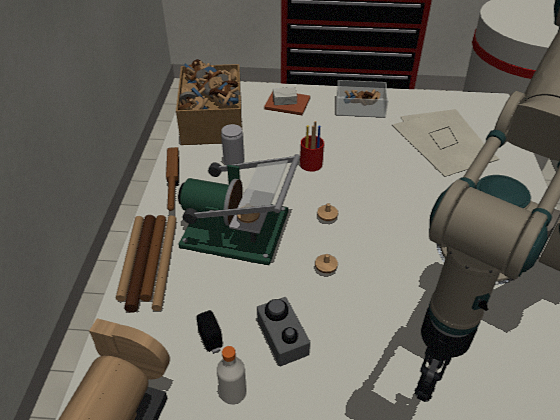

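View pics/top0.png

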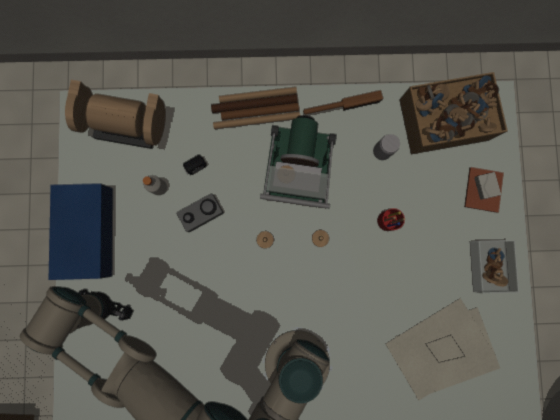

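View pics/wrist0.png

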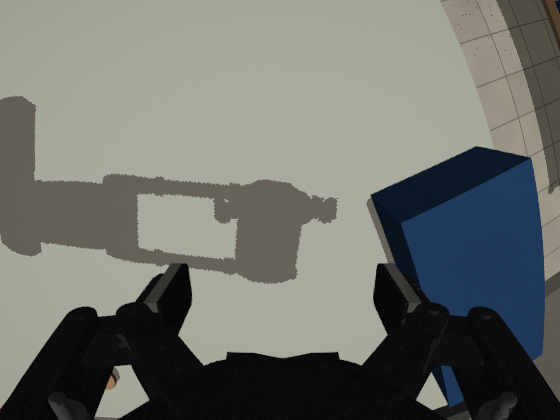

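The side view shows the sander at about (235,215), with the guard's bar running (298,157)–(277,207). On the switch box the large button is near (277,309) and the small one near (290,335). In the top view the large button is near (207,206), the small one near (188,217), and the bar runs (262,203)–(330,206). I'll zoom in on both.

Run:
```python
import cv2
import numpy as np
a=cv2.imread("pics/side0.png");b=cv2.imread("pics/top0.png")
A=cv2.resize(a[130:370,165:345],None,fx=2.5,fy=2.5,interpolation=cv2.INTER_CUBIC)
cv2.imwrite("pics/side0z.png",A)
B=cv2.resize(b[105:255,140:340],None,fx=4,fy=4,interpolation=cv2.INTER_CUBIC)
cv2.imwrite("pics/top0z.png",B)
```

```text
(no output)
```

View pics/side0z.png

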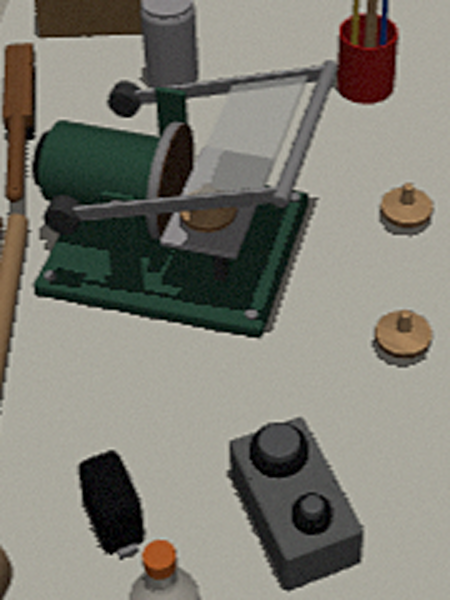

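View pics/top0z.png

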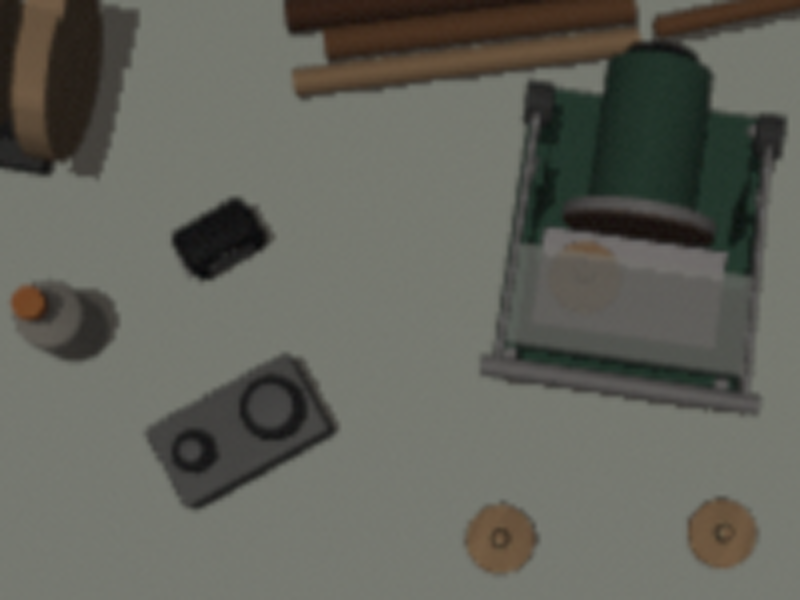

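```bash
cat > h.py <<'E'
import numpy as np, cv2
from rig import manip
def P(n):
    c=manip.calibration(n); K=np.array([[c["fx"],0,c["cx"]],[0,c["fy"],c["cy"]],[0,0,1]])
    return K@np.diag([1,-1,-1])@c["camera_from_world"][:3]
def tri(ps,pt):
    X=cv2.triangulatePoints(P("side"),P("top"),np.array(ps,float),np.array(pt,float)).ravel(); X=X[:3]/X[3]
    e=[]
    for n,p in(("side",ps),("top",pt)):
        q=P(n)@np.r_[X,1]; e.append(q[:2]/q[2]-p)
    return X,np.round(np.r_[e[0],e[1]],1)
def plane(n,p,z):
    M=P(n); H=np.c_[M[:,0],M[:,1],M[:,2]*z+M[:,3]]
    q=np.linalg.solve(H,[p[0],p[1],1]); return q[:2]/q[2]
def proj(n,X):
    q=P(n)@np.r_[X,1]; return q[:2]/q[2]
E
python3 - <<'E'
from h import *
np.set_printoptions(precision=4,suppress=True)
S=lambda u,v:(165+(u+.5)/2.5-.5,130+(v+.5)/2.5-.5)
T=lambda u,v:(140+(u+.5)/4-.5,105+(v+.5)/4-.5)
d=dict(stop=((280,443),(272,408)),start=((313,507),(192,450)),barL=((278,200),(484,366)),barR=((332,65),(760,405)),
wL=((62,216),(540,100)),wR=((123,98),(768,130)),topa=((405,315),(501,538)),topb=((407,188),(724,533)))
for k,(s,t) in d.items():
    print(k,*tri(S(*s),T(*t)))
for p in((280,443),):print(plane("side",S(*p),.065))
E
```

```text
stop [0.518  0.2779 0.0717] [ 0.2  0.   0.  -0.2]
start [0.4847 0.3429 0.0725] [-0.1 -0.  -0.   0.1]
barL [0.5334 0.1015 0.2031] [ 0.6  0.1  0.  -0.6]
barR [ 0.4964 -0.103   0.2039] [-0.1 -0.  -0.   0.2]
wL [0.7555 0.0536 0.1185] [-0. -0.  0.  0.]
wR [ 0.7245 -0.128   0.1242] [-0.2 -0.   0.   0.2]
topa [0.4079 0.0947 0.0475] [ 0.1  0.   0.  -0.1]
topb [ 0.408  -0.0887  0.05  ] [ 0.4  0.   0.  -0.4]
[0.5188 0.2729]
```

```bash
python3 - <<'E'
from rig import manip
print([a for a in dir(manip) if a[0]!='_'],manip.tip_reach)
E
cat >> h.py <<'E'
from scipy.spatial.transform import Rotation as Rn
def R(s=None):
    s=s or manip.get_state(); q=s["ee_rot"]; return Rn.from_quat([q[1],q[2],q[3],q[0]])
def go(target,Rt=None,n=None):
    "print total and per-row deltas in tool axes (translation, normalised) and rotation"
    s=manip.get_state(); r=R(s); d=np.array(target)-s["position"]
    print("pos",s["position"].round(4),"F",s["contact_force"].round(2),"w",round(s["width"],4),"t",s["clock"])
    rv=np.zeros(3) if Rt is None else (r.inv()*Rt).as_rotvec()
    print("dist",np.linalg.norm(d).round(4),"tool delta/0.4",(r.inv().apply(d)/.4).round(4),"rot/0.08",(rv/.08).round(3))
# sander frame
YAW=-0.175; BAR=np.array([.515,-.001,.2035])
sx=np.array([np.cos(YAW),np.sin(YAW),0]); sy=np.array([-np.sin(YAW),np.cos(YAW),0]); sz=np.array([0,0,1.])
HINGE=BAR+.169*sx-.062*sz
def tool(pitch):
    "tool x along sander y, z pointing pitch rad below level towards +sx"
    z=np.cos(pitch)*sx-np.sin(pitch)*sz; x=sy
    return Rn.from_matrix(np.c_[x,np.cross(z,x),z])
E
python3 - <<'E'
from h import *
go([.518,.278,.25],tool(np.pi/2))
go([.518,.278,.25])
E
```

```text
['MotionError', 'calibration', 'get_image', 'get_state', 'sign_off', 'tip_reach'] 0.019
pos [0.2415 0.5214 0.2496] F [-0.8  -0.07 -0.75] w 0.0856 t 0.15
dist 0.3684 tool delta/0.4 [-2.616e-01  8.831e-01 -6.000e-04] rot/0.08 [-0.004  0.018 -3.235]
pos [0.2415 0.5214 0.2496] F [-0.8  -0.07 -0.75] w 0.0856 t 0.15
dist 0.3684 tool delta/0.4 [-2.616e-01  8.831e-01 -6.000e-04] rot/0.08 [0. 0. 0.]
```

Call:
{"fn": "send_rows", "kwargs": {
  "delta_pos": [
    [-0.026, 0.088, 0],
    [-0.026, 0.088, 0],
    [-0.026, 0.088, 0],
    [-0.026, 0.088, 0],
    [-0.026, 0.088, 0]
  ],
  "angular": [
    [0, 0, 0],
    [0, 0, 0],
    [0, 0, 0],
    [0, 0, 0],
    [0, 0, 0]
  ],
  "hand": 0,
  "squeeze": 20
}}

```text
clock: 0.57
position: [0.3803, 0.3993, 0.2501]
ee_rot: [0.0, 0.843, 0.539, -0.0]
contact_force: [-0.5, 0.7, -0.2]
width: 0.0257
```

Call:
{"fn": "send_rows", "kwargs": {
  "delta_pos": [
    [-0.026, 0.088, 0],
    [-0.026, 0.088, 0],
    [-0.026, 0.088, 0],
    [-0.026, 0.088, 0],
    [-0.026, 0.088, 0]
  ],
  "angular": [
    [0, 0, 0],
    [0, 0, 0],
    [0, 0, 0],
    [0, 0, 0],
    [0, 0, 0]
  ]
}}

```text
clock: 0.98
position: [0.5183, 0.2779, 0.2501]
ee_rot: [-0.0, 0.843, 0.538, -0.0]
contact_force: [0.4, 0.3, 0.4]
width: -0.0
```

Run:
```python
from h import *
go([.518,.278,.12],tool(np.pi/2))
cv2.imwrite("pics/w1.png",manip.get_image("wrist"))
```

```text
pos [0.5183 0.2779 0.2501] F [0.38 0.29 0.44] w -0.0 t 0.9833
dist 0.1301 tool delta/0.4 [-2.000e-04 -7.000e-04  3.251e-01] rot/0.08 [-6.000e-03  2.000e-03 -3.237e+00]
```

View pics/w1.png

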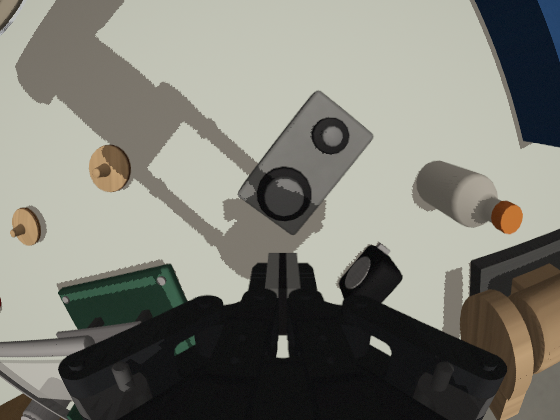

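The wrist view shows the large button with its ring centred near (285,191) and the small one near (330,135). The closed fingertips are at about (283,260). I'll check the button by casting the fisheye ray.

```bash
cat >> h.py <<'E'
def wray(p,z):
    c=manip.calibration("wrist"); a=np.array([p[0]-c["cx"],p[1]-c["cy"]])/c["fx"]; r=np.linalg.norm(a)
    d=np.r_[a/r*np.sin(r),np.cos(r)]*[1,-1,-1]; T=np.linalg.inv(c["camera_from_world"]); d=T[:3,:3]@d; o=T[:3,3]
    return o+d*(z-o[2])/d[2]
E
python3 - <<'E'
from h import *
for p,z in(((286,191),.07),((284,193),.07),((330,135),.07)): print(p,wray(p,z).round(4))
a=cv2.imread("pics/w1.png"); cv2.imwrite("pics/w1z.png",cv2.resize(a[80:280,200:420],None,fx=3,fy=3,interpolation=cv2.INTER_CUBIC))
E
```

```text
(286, 191) [0.525  0.2753 0.07  ]
(284, 193) [0.526  0.2727 0.07  ]
(330, 135) [0.4934 0.3354 0.07  ]
```

View pics/w1z.png

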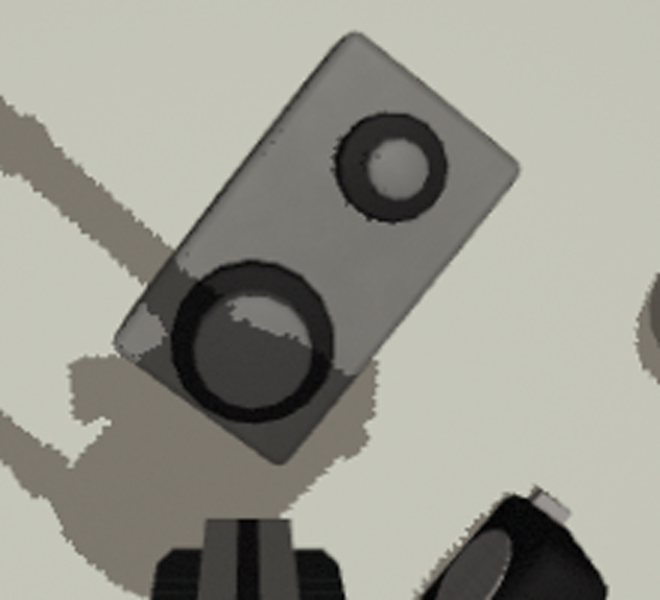

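Run:
```python
from h import *
for z in(.055,.065,.075):
  print(z,"wr",wray((284.3,196.2),z).round(4)[:2],wray((333,136.2),z).round(4)[:2])
  print("side",plane("side",(276.7,306.9),z).round(4),plane("side",(165+313/2.5-.3,130+507/2.5-.3),z).round(4))
  print("top",plane("top",(207.6,206.6),z).round(4),plane("top",(187.6,217.1),z).round(4))
# check corner of box bottom etc: project TCP tip in wrist
s=manip.get_state(); print(s["position"],manip.calibration("wrist")["camera_from_world"].round(3))
```

```text
0.055 wr [0.5324 0.2701] [0.4974 0.3392]
side [0.5194 0.2657] [0.4851 0.3313]
top [0.5193 0.2803] [0.4864 0.3462]
0.065 wr [0.5301 0.2712] [0.4962 0.3381]
side [0.5188 0.2729] [0.4848 0.3379]
top [0.5183 0.2789] [0.4856 0.3443]
0.075 wr [0.5279 0.2722] [0.495  0.3369]
side [0.5182 0.2802] [0.4845 0.3446]
top [0.5173 0.2775] [0.4848 0.3425]
[0.52450389 0.27306713 0.24972204] [[ 0.424  0.906 -0.002 -0.468]
 [-0.868  0.406 -0.287  0.384]
 [-0.259  0.124  0.958 -0.276]
 [ 0.     0.     0.     1.   ]]
```

Call:
{"fn": "send_rows", "kwargs": {
  "delta_pos": [
    [0, 0, 0],
    [0, 0, 0]
  ],
  "angular": [
    [0, 0, 0],
    [0, 0, 0]
  ]
}}

```text
clock: 1.2
position: [0.5173, 0.279, 0.2497]
ee_rot: [-0.001, 0.843, 0.538, -0.001]
contact_force: [0.3, -0.6, -0.2]
width: -0.0001
```

Run:
```python
from h import *
go([.518,.278,.12],tool(np.pi/2))
cal=manip.calibration("wrist"); a=manip.get_image("wrist")
cv2.imwrite("pics/w2z.png",cv2.resize(a[80:280,200:420],None,fx=3,fy=3,interpolation=cv2.INTER_CUBIC))
print(manip.get_state()["position"])
```

```text
pos [0.5173 0.279  0.2497] F [ 0.32 -0.6  -0.18] w -0.0001 t 1.2
dist 0.1297 tool delta/0.4 [-0.0014  0.0031  0.3243] rot/0.08 [-0.022  0.004 -3.257]
[0.51668629 0.27963875 0.24988355]
```

View pics/w2z.png

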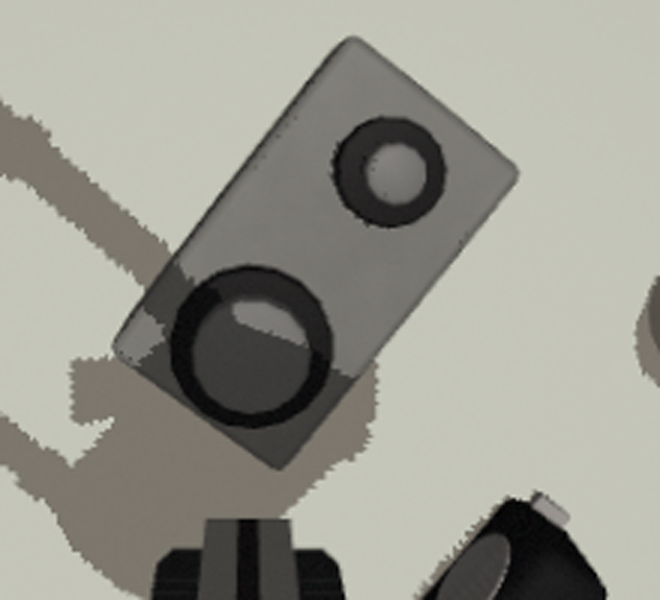

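The stop face is centred at (252,354) in the crop, which is full-image (284,198).

Run:
```python
from h import *
for z in(.065,.07,.075): print(wray((283.8,197.8),z).round(4))
```

```text
[0.5222 0.2777 0.065 ]
[0.5211 0.2782 0.07  ]
[0.52   0.2786 0.075 ]
```

Call:
{"fn": "send_rows", "kwargs": {
  "delta_pos": [
    [0, 0.002, 0.08],
    [0, 0.002, 0.08],
    [0, 0, 0.08],
    [0, 0, 0.08],
    [0, 0, 0]
  ],
  "angular": [
    [0, 0, 0],
    [0, 0, 0],
    [0, 0, 0],
    [0, 0, 0],
    [0, 0, 0]
  ]
}}

```text
clock: 1.67
position: [0.513, 0.2783, 0.1165]
ee_rot: [-0.001, 0.842, 0.539, -0.006]
contact_force: [-1.9, 0.3, -0.0]
width: -0.0002
```

Call:
{"fn": "send_rows", "kwargs": {
  "delta_pos": [
    [0, 0, 0.01],
    [0, 0, 0.01],
    [0, 0, 0.01],
    [0, 0, 0.01],
    [0, 0, 0.01]
  ],
  "angular": [
    [0, 0, 0],
    [0, 0, 0],
    [0, 0, 0],
    [0, 0, 0],
    [0, 0, 0]
  ]
}}

```text
clock: 2.08
position: [0.5196, 0.2792, 0.1035]
ee_rot: [0.0, 0.843, 0.538, 0.001]
contact_force: [-1.1, -0.8, 0.2]
width: -0.0006
```

Call:
{"fn": "send_rows", "kwargs": {
  "delta_pos": [
    [0, 0, 0.01],
    [0, 0, 0.005],
    [0, 0, 0]
  ],
  "angular": [
    [0, 0, 0],
    [0, 0, 0],
    [0, 0, 0]
  ]
}}

```text
clock: 2.33
position: [0.5188, 0.2787, 0.0961]
ee_rot: [-0.0, 0.843, 0.538, -0.0]
contact_force: [0.3, 0.5, 1.2]
width: -0.0
```

Call:
{"fn": "send_rows", "kwargs": {
  "delta_pos": [
    [0, 0, 0.005],
    [0, 0, 0.005],
    [0, 0, 0.005],
    [0, 0, 0]
  ],
  "angular": [
    [0, 0, 0],
    [0, 0, 0],
    [0, 0, 0],
    [0, 0, 0]
  ]
}}

```text
clock: 2.67
position: [0.5189, 0.2788, 0.0903]
ee_rot: [0.0, 0.843, 0.538, 0.0]
contact_force: [-1.0, -0.6, 3.5]
width: -0.0
```

Call:
{"fn": "send_rows", "kwargs": {
  "delta_pos": [
    [0, 0, 0.005],
    [0, 0, 0.005],
    [0, 0, 0]
  ],
  "angular": [
    [0, 0, 0],
    [0, 0, 0],
    [0, 0, 0]
  ]
}}

```text
clock: 2.92
position: [0.519, 0.2788, 0.0897]
ee_rot: [0.0, 0.843, 0.538, 0.001]
contact_force: [-5.9, -3.2, 20.5]
width: 0.0004
```

Run:
```python
from h import *
a=manip.get_image("side"); cv2.imwrite("pics/s3.png",cv2.resize(a[250:370,200:340],None,fx=5,fy=5,interpolation=cv2.INTER_CUBIC))
s=manip.get_state();print(s["position"],s["contact_force"])
```

```text
[0.51899201 0.2788136  0.08972166] [-5.63673925 -2.86809225 21.15039703]
```

View pics/s3.png

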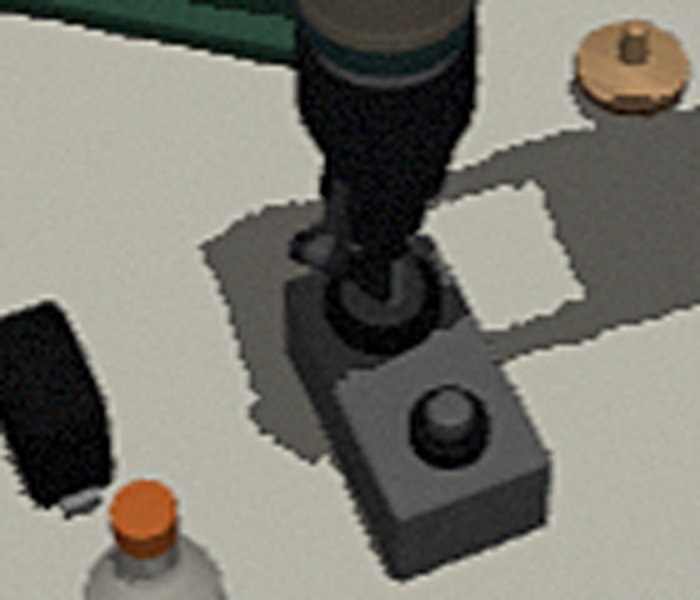

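Both fingertips are centred on the large button. It bottomed at 21 N after about 6 mm, and the start button is clear. I'll retract next.

Call:
{"fn": "send_rows", "kwargs": {
  "delta_pos": [
    [0, 0, -0.02],
    [0, 0, -0.08],
    [0, 0, -0.1],
    [0, 0, -0.1],
    [0, 0, -0.1]
  ],
  "angular": [
    [0, 0, 0],
    [0, 0, 0],
    [0, 0, -0.8],
    [0, 0, -0.8],
    [0, 0, -0.8]
  ]
}}

```text
clock: 3.38
position: [0.5185, 0.2787, 0.2476]
ee_rot: [-0.0, 0.786, 0.618, -0.0]
contact_force: [1.0, -0.1, -0.1]
width: -0.0002
```

Call:
{"fn": "send_rows", "kwargs": {
  "delta_pos": [
    [0, 0, -0.05],
    [0, 0, 0],
    [0, 0, 0]
  ],
  "angular": [
    [0, 0, -0.83],
    [0, 0, 0],
    [0, 0, 0]
  ]
}}

```text
clock: 3.63
position: [0.5194, 0.2791, 0.2675]
ee_rot: [0.0, 0.767, 0.642, 0.002]
contact_force: [0.1, 0.5, -0.2]
width: 0.0
```

```bash
cat >> h.py <<'E'
def pose(th,p,s=0.,gap=0.,off=.019):
    "TCP for the guard line th deg above level (20=lowered), tool pitch p deg, bar s ahead of TCP, gap before contact"
    th,p=np.radians([th,p]); b=HINGE+.18*(-np.cos(th)*sx+np.sin(th)*sz)
    r=tool(p); m=r.as_matrix(); return b-(off+gap)*m[:,1]-s*m[:,2],r
E
python3 - <<'E'
from h import *
W=BAR-.12*sx; W[2]=.27
go(W,tool(np.pi/2)); print(pose(20,45,gap=.03)[0],W)
E
```

```text
pos [0.5194 0.2791 0.2675] F [ 0.11  0.53 -0.2 ] w 0.0 t 3.6333
dist 0.2867 tool delta/0.4 [-0.6915 -0.1882 -0.008 ] rot/0.08 [ 0.034 -0.023 -0.013]
[0.4807385  0.00505773 0.16841539] [0.39683282 0.01989298 0.27      ]
```

Call:
{"fn": "send_rows", "kwargs": {
  "delta_pos": [
    [-0.086, -0.024, 0],
    [-0.086, -0.024, 0],
    [-0.086, -0.024, 0],
    [-0.086, -0.023, 0],
    [-0.086, -0.023, 0]
  ],
  "angular": [
    [0, 0, 0],
    [0, 0, 0],
    [0, 0, 0],
    [0, 0, 0],
    [0, 0, 0]
  ]
}}

```text
clock: 4.05
position: [0.4402, 0.1163, 0.2639]
ee_rot: [-0.001, 0.766, 0.642, -0.002]
contact_force: [0.7, -1.2, -0.5]
width: -0.0002
```

Call:
{"fn": "send_rows", "kwargs": {
  "delta_pos": [
    [-0.087, -0.024, 0],
    [-0.087, -0.024, 0],
    [-0.087, -0.023, 0],
    [0, 0, 0],
    [0, 0, 0]
  ],
  "angular": [
    [0, 0, 0],
    [0, 0, 0],
    [0, 0, 0],
    [-1, 0, 0],
    [-1, 0, 0]
  ]
}}

```text
clock: 4.47
position: [0.3955, 0.0178, 0.2641]
ee_rot: [0.061, 0.766, 0.638, 0.051]
contact_force: [-0.6, -0.4, -1.1]
width: 0.0003
```

Call:
{"fn": "send_rows", "kwargs": {
  "delta_pos": [
    [0, 0, 0],
    [0, 0, 0],
    [0, 0, 0],
    [0, 0, 0],
    [0, 0, 0]
  ],
  "angular": [
    [-1, 0, 0],
    [-1, 0, 0],
    [-1, 0, 0],
    [-1, 0, 0],
    [-1, 0, 0]
  ]
}}

```text
clock: 4.88
position: [0.3949, 0.0199, 0.2642]
ee_rot: [0.212, 0.737, 0.617, 0.178]
contact_force: [0.1, 0.7, -1.0]
width: -0.0
```

Call:
{"fn": "send_rows", "kwargs": {
  "delta_pos": [
    [0, 0, 0],
    [0, 0, 0],
    [0, 0, 0],
    [0, 0, 0],
    [0, 0, 0]
  ],
  "angular": [
    [-1, 0, 0],
    [-1, 0, 0],
    [-0.8, 0, 0],
    [0, 0, 0],
    [0, 0, 0]
  ]
}}

```text
clock: 5.3
position: [0.3944, 0.0201, 0.2638]
ee_rot: [0.291, 0.709, 0.595, 0.244]
contact_force: [0.5, 0.1, 0.3]
width: -0.0003
```

Run:
```python
from h import *
go(*pose(20,45,gap=.03)); print(manip.get_state()["qpos"].round(3))
c=manip.calibration("wrist")
a=manip.get_image("wrist"); cv2.imwrite("pics/w4.png",a)
a=manip.get_image("side"); cv2.imwrite("pics/s4.png",cv2.resize(a[130:290,165:425],None,fx=3,fy=3,interpolation=cv2.INTER_CUBIC))
```

```text
pos [0.3944 0.0201 0.2638] F [0.54 0.07 0.27] w -0.0003 t 5.3
dist 0.1295 tool delta/0.4 [ 0.0007 -0.0116  0.3235] rot/0.08 [-0.082  0.004  0.005]
[-0.045 -0.343  2.315 -0.234  0.404 -1.263]
```

View pics/w4.png

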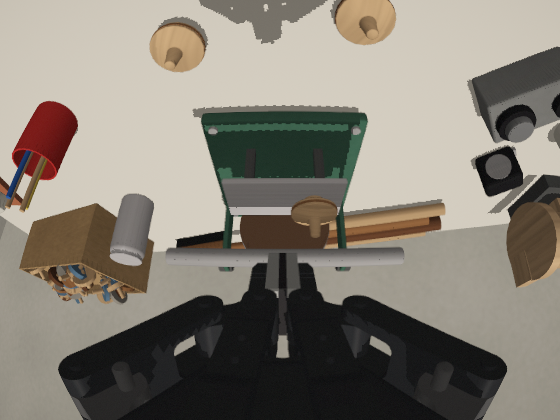

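View pics/s4.png

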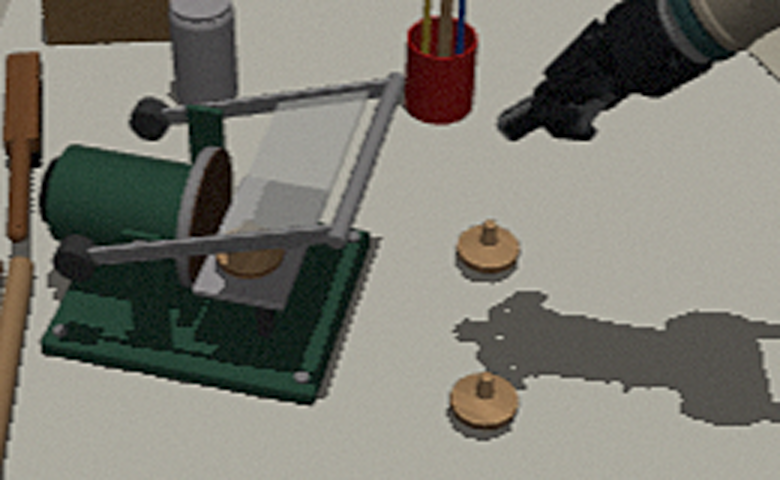

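The wrist view shows the bar level at row 257, columns 167–404, centred on the fingers at column 283. The side view shows the fingertips about 120 mm in front of the bar at (505,130). I'll slide in under the bar.

Call:
{"fn": "send_rows", "kwargs": {
  "delta_pos": [
    [0, -0.002, 0.065],
    [0, -0.003, 0.065],
    [0, -0.003, 0.065],
    [0, -0.003, 0.065],
    [0, 0, 0.06]
  ],
  "angular": [
    [0, 0, 0],
    [0, 0, 0],
    [0, 0, 0],
    [0, 0, 0],
    [0, 0, 0]
  ]
}}

```text
clock: 5.82
position: [0.463, 0.0068, 0.1964]
ee_rot: [0.296, 0.711, 0.591, 0.239]
contact_force: [-0.2, -0.3, -0.3]
width: -0.0003
```

Call:
{"fn": "send_rows", "kwargs": {
  "delta_pos": [
    [0, 0, 0],
    [0, 0, 0]
  ],
  "angular": [
    [0, 0, 0],
    [0, 0, 0]
  ]
}}

```text
clock: 5.98
position: [0.4623, 0.0073, 0.1975]
ee_rot: [0.296, 0.71, 0.592, 0.24]
contact_force: [0.8, 0.8, 0.1]
width: 0.0
```

Run:
```python
from h import *
go(*pose(20,45)); print(manip.get_state()["qpos"].round(3))
a=manip.get_image("side"); cv2.imwrite("pics/s5.png",cv2.resize(a[130:290,165:425],None,fx=3,fy=3,interpolation=cv2.INTER_CUBIC))
```

```text
pos [0.4623 0.0073 0.1975] F [0.79 0.8  0.14] w 0.0 t 5.9833
dist 0.0406 tool delta/0.4 [0.0038 0.0568 0.0839] rot/0.08 [-0.053  0.184 -0.005]
[-0.067 -0.095  2.378 -0.841  0.122 -0.656]
```

View pics/s5.png

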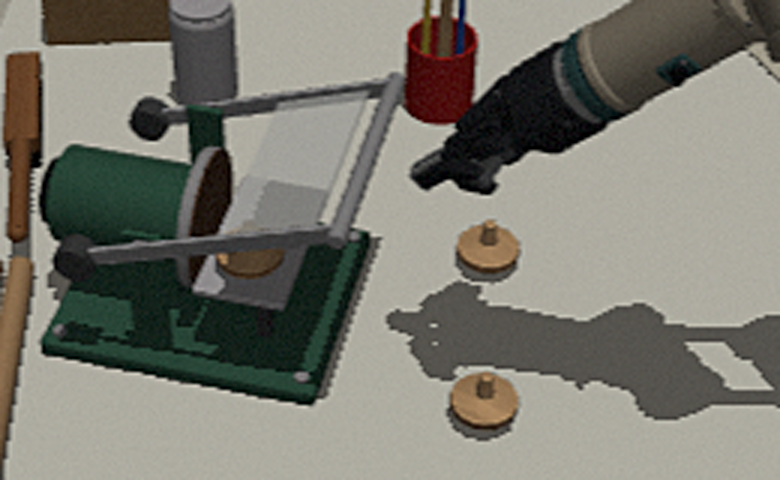

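The side view shows the fingertip at about (420,178), still in front of the bar. Joint 5 is at its lower limit (0.122), so 45° can't be reached that low. I'll use a steeper pitch of about 60°.

Call:
{"fn": "send_rows", "kwargs": {
  "delta_pos": [
    [0, 0, 0],
    [0, 0, 0],
    [0, 0, 0],
    [0, 0, 0],
    [0, 0, 0]
  ],
  "angular": [
    [0.8, 0.05, 0],
    [0.8, 0.05, 0],
    [0.8, 0.05, 0],
    [0.7, 0, 0],
    [0, 0, 0]
  ]
}}

```text
clock: 6.45
position: [0.4644, -0.0, 0.2017]
ee_rot: [0.244, 0.734, 0.604, 0.19]
contact_force: [1.9, -0.2, 1.9]
width: -0.0003
```

Run:
```python
from h import *
print(manip.get_state()["qpos"].round(3))
go(*pose(20,60,gap=.02));
```

```text
[-0.094 -0.091  2.246 -0.208  0.368 -1.302]
pos [ 0.4644 -0.      0.2017] F [ 1.86 -0.22  1.86] w -0.0003 t 6.45
dist 0.0254 tool delta/0.4 [0.0212 0.0056 0.0596] rot/0.08 [ 1.31  0.33 -0.14]
```

Call:
{"fn": "send_rows", "kwargs": {
  "delta_pos": [
    [0.007, 0, 0],
    [0.007, 0, 0],
    [0.007, 0, 0.02],
    [0, 0.002, 0.02],
    [0, 0, 0.02]
  ],
  "angular": [
    [0.5, 0.1, -0.05],
    [0.5, 0.1, -0.05],
    [0.3, 0.1, -0.05],
    [0, 0, 0],
    [0, 0, 0]
  ]
}}

```text
clock: 6.87
position: [0.4759, 0.0057, 0.1778]
ee_rot: [0.199, 0.74, 0.621, 0.164]
contact_force: [-0.5, 0.3, -0.8]
width: 0.0001
```

Call:
{"fn": "send_rows", "kwargs": {
  "delta_pos": [
    [0, 0, 0],
    [0, 0, 0]
  ],
  "angular": [
    [0, 0, 0],
    [0, 0, 0]
  ]
}}

```text
clock: 7.03
position: [0.4744, 0.0058, 0.1764]
ee_rot: [0.197, 0.74, 0.622, 0.162]
contact_force: [0.3, 0.7, 0.4]
width: 0.0
```

Run:
```python
from h import *
print(manip.get_state()["qpos"].round(3))
go(*pose(20,60)); 
a=manip.get_image("side"); cv2.imwrite("pics/s6.png",cv2.resize(a[130:290,165:425],None,fx=3,fy=3,interpolation=cv2.INTER_CUBIC))
```

```text
[-0.106 -0.017  2.194 -0.09   0.451 -1.432]
pos [0.4744 0.0058 0.1764] F [0.3  0.74 0.43] w 0.0 t 7.0333
dist 0.03 tool delta/0.4 [ 0.0007  0.0746 -0.0069] rot/0.08 [-0.09   0.064  0.038]
```

View pics/s6.png

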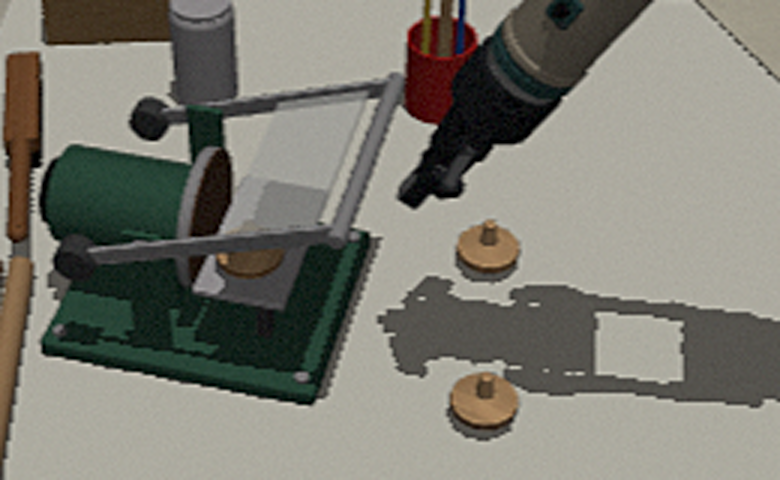

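The fingers now sit below and in front of the bar, with the tip at about (405,200), and the gap is about 30 mm. Approaching.

Call:
{"fn": "send_rows", "kwargs": {
  "delta_pos": [
    [0, 0.02, 0],
    [0, 0.02, 0],
    [0, 0.015, 0],
    [0, 0, 0],
    [0, 0, 0]
  ],
  "angular": [
    [0, 0, 0],
    [0, 0, 0],
    [0, 0, 0],
    [0, 0, 0],
    [0, 0, 0]
  ]
}}

```text
clock: 7.5
position: [0.4951, 0.0023, 0.1893]
ee_rot: [0.199, 0.74, 0.622, 0.163]
contact_force: [-0.6, 0.1, -0.1]
width: -0.0002
```

Call:
{"fn": "send_rows", "kwargs": {
  "delta_pos": [
    [0, 0.007, 0],
    [0, 0.007, 0],
    [0, 0.007, 0],
    [0, 0.005, 0],
    [0, 0, 0]
  ],
  "angular": [
    [0, 0, 0],
    [0, 0, 0],
    [0, 0, 0],
    [0, 0, 0],
    [0, 0, 0]
  ]
}}

```text
clock: 7.92
position: [0.5004, 0.0013, 0.1918]
ee_rot: [0.196, 0.741, 0.622, 0.16]
contact_force: [-5.6, 1.8, 0.2]
width: -0.0006
```

Run:
```python
from h import *
print(manip.get_state()["qpos"].round(3))
go(*pose(25,60)); 
a=manip.get_image("side"); cv2.imwrite("pics/s7.png",cv2.resize(a[130:290,165:425],None,fx=3,fy=3,interpolation=cv2.INTER_CUBIC))
for th in range(20,105,5):
    a,r=pose(th,max(60,min(th,90))); b,q=pose(th+5,max(60,min(th+5,90)))
    print(th,a.round(4),(r.inv().apply(b-a)/.4).round(4),((r.inv()*q).as_rotvec()/.08).round(2)[0])
```

```text
[-0.111  0.004  2.122 -0.075  0.506 -1.452]
pos [0.5004 0.0013 0.1918] F [-5.62  1.79  0.21] w -0.0006 t 7.9167
dist 0.0168 tool delta/0.4 [ 0.0004  0.0291 -0.0303] rot/0.08 [-0.152  0.064  0.035]
20 [0.4987 0.0019 0.1936] [-0.      0.0311 -0.0239] 0.0
25 [0.5046 0.0008 0.2081] [-0.      0.0331 -0.0211] 0.0
30 [ 5.117e-01 -4.000e-04  2.220e-01] [ 0.      0.0348 -0.0181] 0.0
35 [ 0.52   -0.0019  0.2352] [ 0.      0.0363 -0.015 ] 0.0
40 [ 0.5294 -0.0036  0.2477] [-0.      0.0374 -0.0118] 0.0
45 [ 0.5399 -0.0054  0.2593] [ 0.      0.0383 -0.0085] 0.0
50 [ 0.5513 -0.0074  0.2699] [ 0.      0.0389 -0.0051] 0.0
55 [ 0.5635 -0.0096  0.2794] [-0.      0.0392 -0.0017] 0.0
60 [ 0.5766 -0.0119  0.2879] [ 0.      0.0394 -0.0024] 1.09
65 [ 0.5896 -0.0142  0.2966] [-0.      0.0394 -0.0024] 1.09
70 [ 0.6032 -0.0166  0.3041] [ 0.      0.0394 -0.0024] 1.09
75 [ 0.6175 -0.0191  0.3104] [ 0.      0.0394 -0.0024] 1.09
80 [ 0.6322 -0.0217  0.3155] [ 0.      0.0394 -0.0024] 1.09
85 [ 0.6473 -0.0244  0.3192] [-0.      0.0394 -0.0024] 1.09
90 [ 0.6627 -0.0271  0.3215] [-0.      0.0392  0.0017] 0.0
95 [ 0.6782 -0.0298  0.3208] [-0.      0.0389  0.0051] 0.0
100 [ 0.6935 -0.0326  0.3188] [0.     0.0383 0.0085] 0.0
```

View pics/s7.png

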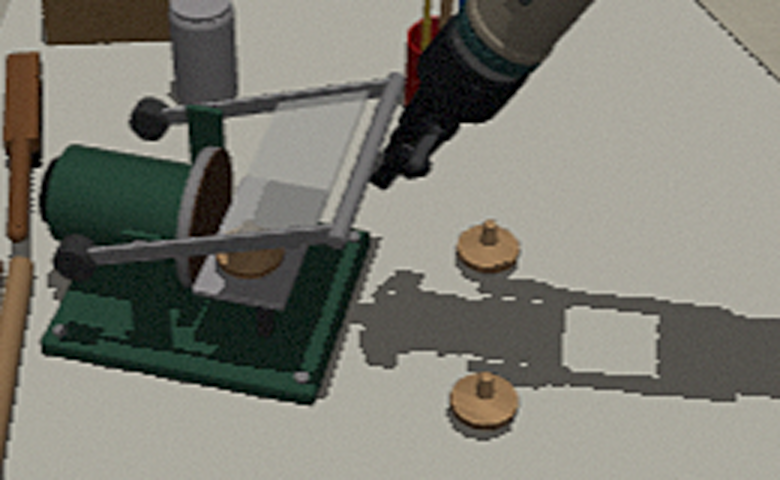

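Contact: 5.6 N, pointing mostly toward the hinge, and the guard has not moved. I'll follow the bar's arc now, about 2.5° per row.

Call:
{"fn": "send_rows", "kwargs": {
  "delta_pos": [
    [0, 0.008, -0.012],
    [0, 0.01, -0.012],
    [0, 0.013, -0.012]
  ],
  "angular": [
    [0, 0, 0],
    [0, 0, 0],
    [0, 0, 0]
  ]
}}

```text
clock: 8.22
position: [0.507, 0.0003, 0.213]
ee_rot: [0.198, 0.74, 0.622, 0.163]
contact_force: [-0.3, -0.3, -1.2]
width: -0.0001
```

Run:
```python
from h import *
go(*pose(30,60)); 
a=manip.get_image("side"); cv2.imwrite("pics/s8.png",cv2.resize(a[130:290,165:425],None,fx=3,fy=3,interpolation=cv2.INTER_CUBIC))
```

```text
pos [5.07e-01 3.00e-04 2.13e-01] F [-0.35 -0.32 -1.23] w -0.0001 t 8.2167
dist 0.0102 tool delta/0.4 [ 0.0001  0.0215 -0.0135] rot/0.08 [-0.061  0.061  0.038]
```

View pics/s8.png

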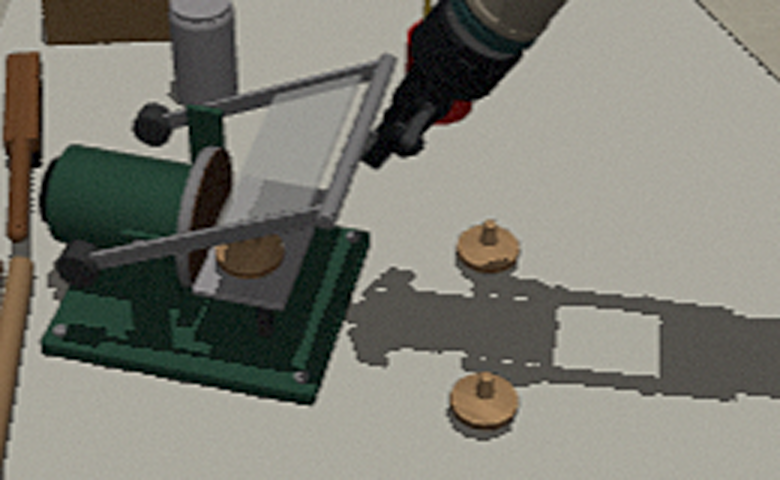

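The guard has risen with the fingers: the bar end moved from (395,80) to (385,62). Continuing along the arc.

Call:
{"fn": "send_rows", "kwargs": {
  "delta_pos": [
    [0, 0.017, -0.0095],
    [0, 0.017, -0.009],
    [0, 0.018, -0.0085],
    [0, 0.018, -0.0075],
    [0, 0.0185, -0.0065]
  ],
  "angular": [
    [0, 0, 0],
    [0, 0, 0],
    [0, 0, 0],
    [0, 0, 0],
    [0, 0, 0]
  ]
}}

```text
clock: 8.68
position: [0.53, -0.0035, 0.2454]
ee_rot: [0.199, 0.74, 0.622, 0.163]
contact_force: [-2.1, -0.6, 0.1]
width: -0.0002
```

Run:
```python
from h import *
go(*pose(45,60)); 
a=manip.get_image("side"); cv2.imwrite("pics/s9.png",cv2.resize(a[100:260,165:425],None,fx=3,fy=3,interpolation=cv2.INTER_CUBIC))
```

```text
pos [ 0.53   -0.0035  0.2454] F [-2.06 -0.56  0.14] w -0.0002 t 8.6833
dist 0.0171 tool delta/0.4 [-0.0006  0.039  -0.0176] rot/0.08 [-0.046  0.06   0.037]
```

View pics/s9.png

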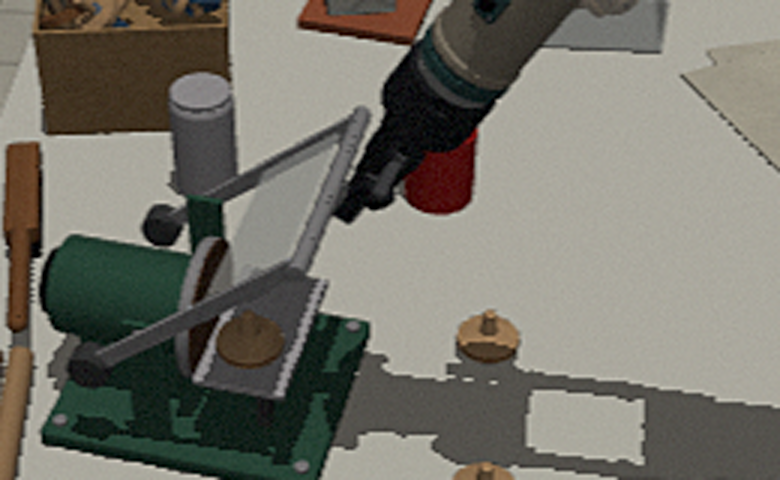

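The guard is at about 40° with steady contact near 2 N. Continuing.

Call:
{"fn": "send_rows", "kwargs": {
  "delta_pos": [
    [0, 0.0185, -0.007],
    [0, 0.019, -0.006],
    [0, 0.019, -0.005],
    [0, 0.0195, -0.004],
    [0, 0.0195, -0.003]
  ],
  "angular": [
    [0, 0, 0],
    [0, 0, 0],
    [0, 0, 0],
    [0, 0, 0],
    [0, 0, 0]
  ]
}}

```text
clock: 9.15
position: [0.5579, -0.0083, 0.2727]
ee_rot: [0.199, 0.74, 0.622, 0.163]
contact_force: [-1.3, -0.0, 0.4]
width: -0.0003
```

Run:
```python
from h import *
go(*pose(55,60)); print(manip.get_state()["qpos"].round(3))
```

```text
pos [ 0.5579 -0.0083  0.2727] F [-1.26 -0.04  0.42] w -0.0003 t 9.15
dist 0.0089 tool delta/0.4 [-0.0008  0.021  -0.0073] rot/0.08 [-0.05   0.06   0.036]
[-0.119  0.008  1.893 -0.049  0.722 -1.489]
```

Call:
{"fn": "send_rows", "kwargs": {
  "delta_pos": [
    [0, 0.0195, -0.003],
    [0, 0.0197, -0.0025],
    [0, 0.0197, -0.002],
    [0, 0.0197, -0.0015],
    [0, 0.0197, -0.0012]
  ],
  "angular": [
    [0.3, 0, 0],
    [0.5, 0, 0],
    [0.55, 0, 0],
    [0.55, 0, 0],
    [0.55, 0, 0]
  ]
}}

```text
clock: 9.57
position: [0.5912, -0.014, 0.2937]
ee_rot: [0.125, 0.756, 0.635, 0.101]
contact_force: [-0.4, 0.7, 0.2]
width: -0.0001
```

Run:
```python
from h import *
go(*pose(67.5,70)); 
a=manip.get_image("side"); cv2.imwrite("pics/s10.png",cv2.resize(a[60:220,165:425],None,fx=3,fy=3,interpolation=cv2.INTER_CUBIC))
```

```text
pos [ 0.5912 -0.014   0.2937] F [-0.37  0.7   0.17] w -0.0001 t 9.5667
dist 0.0091 tool delta/0.4 [-0.0012  0.0179 -0.0141] rot/0.08 [-0.332  0.065  0.025]
```

View pics/s10.png

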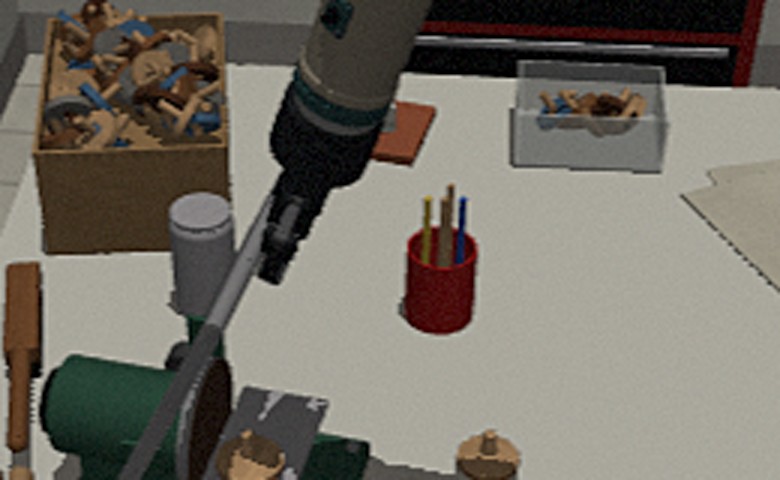

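The bar is still against the fingers and the guard is at about 65°. Continuing.

Call:
{"fn": "send_rows", "kwargs": {
  "delta_pos": [
    [0, 0.0185, -0.005],
    [0, 0.0185, -0.004],
    [0, 0.019, -0.003],
    [0, 0.0195, -0.002],
    [0, 0.0195, -0.001]
  ],
  "angular": [
    [0.5, 0, 0],
    [0.5, 0, 0],
    [0.5, 0, 0],
    [0.5, 0, 0],
    [0.5, 0, 0]
  ]
}}

```text
clock: 10.03
position: [0.6256, -0.0201, 0.308]
ee_rot: [0.049, 0.765, 0.642, 0.037]
contact_force: [-0.5, -0.1, 0.1]
width: 0.0
```

Run:
```python
from h import *
go(*pose(80,85)); 
a=manip.get_image("side"); cv2.imwrite("pics/s11.png",cv2.resize(a[60:260,165:365],None,fx=3,fy=3,interpolation=cv2.INTER_CUBIC))
c=P("side")
for th in (70,75,80,85):
    t=np.radians(th); b=HINGE+.18*(-np.cos(t)*sx+np.sin(t)*sz)
    for y in(-.105,.105): print(th,y,((proj("side",b+y*sy)-[165,60])*3).round(0))
```

```text
pos [ 0.6256 -0.0201  0.308 ] F [-0.52 -0.08  0.1 ] w 0.0 t 10.0333
dist 0.0112 tool delta/0.4 [-0.0013  0.0191 -0.0205] rot/0.08 [0.449 0.07  0.009]
70 -0.105 [273. 163.]
70 0.105 [193. 319.]
75 -0.105 [256. 156.]
75 0.105 [173. 310.]
80 -0.105 [238. 149.]
80 0.105 [153. 303.]
85 -0.105 [220. 145.]
85 0.105 [132. 298.]
```

View pics/s11.png

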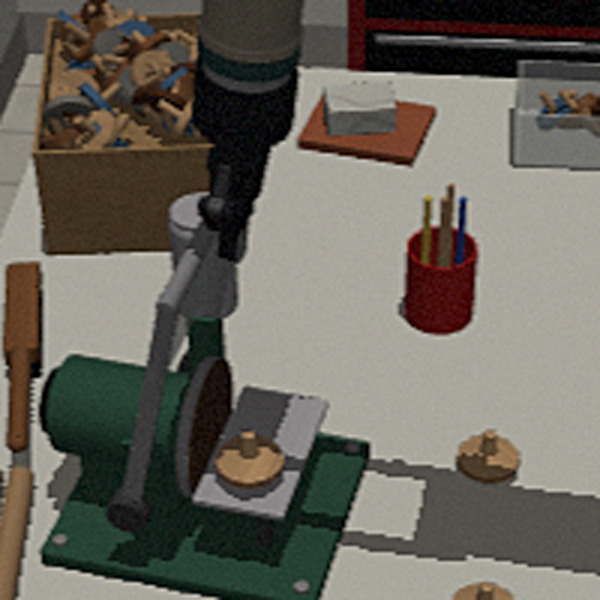

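The near bar end at (168,300) puts the guard at about 77°. Continuing past upright.

Call:
{"fn": "send_rows", "kwargs": {
  "delta_pos": [
    [0, 0.0195, -0.004],
    [0, 0.0195, -0.003],
    [0, 0.0195, -0.002],
    [0, 0.0195, -0.001],
    [0, 0.0195, 0]
  ],
  "angular": [
    [0.3, 0, 0],
    [0.3, 0, 0],
    [0.3, 0, 0],
    [0.3, 0, 0],
    [0.2, 0, 0]
  ]
}}

```text
clock: 10.5
position: [0.6635, -0.0267, 0.3143]
ee_rot: [0.007, 0.766, 0.643, 0.002]
contact_force: [-0.6, 0.2, 1.0]
width: -0.0001
```

Run:
```python
from h import *
go(*pose(97.5,90)); 
a=manip.get_image("side"); cv2.imwrite("pics/s12.png",cv2.resize(a[60:260,165:365],None,fx=3,fy=3,interpolation=cv2.INTER_CUBIC))
for th in (85,90,95,100,105,110,115):
    t=np.radians(th); b=HINGE+.18*(-np.cos(t)*sx+np.sin(t)*sz)
    for y in(.105,): print(th,y,((proj("side",b+y*sy)-[165,60])*3).round(0))
```

```text
pos [ 0.6635 -0.0267  0.3143] F [-0.57  0.2   1.  ] w -0.0001 t 10.5
dist 0.0235 tool delta/0.4 [-0.0014  0.0571 -0.0135] rot/0.08 [0.152 0.072 0.002]
85 0.105 [132. 298.]
90 0.105 [112. 294.]
95 0.105 [ 92. 291.]
100 0.105 [ 73. 290.]
105 0.105 [ 54. 290.]
110 0.105 [ 36. 292.]
115 0.105 [ 19. 295.]
```

View pics/s12.png

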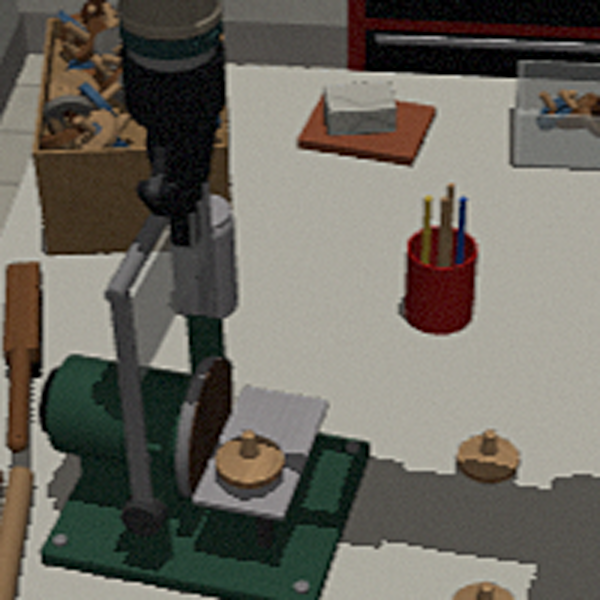

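The bar end at (115,290) puts it at about 89°. I'll push a further 10°, slowing down at the end.

Call:
{"fn": "send_rows", "kwargs": {
  "delta_pos": [
    [0, 0.0195, 0],
    [0, 0.0195, 0],
    [0, 0.0185, 0],
    [0, 0.015, 0],
    [0, 0.01, 0]
  ],
  "angular": [
    [0.1, 0, 0],
    [0, 0, 0],
    [0, 0, 0],
    [0, 0, 0],
    [0, 0, 0]
  ]
}}

```text
clock: 10.97
position: [0.6957, -0.0325, 0.3143]
ee_rot: [0.003, 0.766, 0.643, -0.001]
contact_force: [0.4, -0.2, -0.1]
width: -0.0003
```

Run:
```python
from h import *
go(*pose(100,90)); 
a=manip.get_image("side"); cv2.imwrite("pics/s13.png",cv2.resize(a[60:260,165:365],None,fx=3,fy=3,interpolation=cv2.INTER_CUBIC))
```

```text
pos [ 0.6957 -0.0325  0.3143] F [ 0.38 -0.17 -0.15] w -0.0003 t 10.9667
dist 0.005 tool delta/0.4 [-0.0013 -0.0054 -0.0112] rot/0.08 [0.042 0.071 0.001]
```

View pics/s13.png

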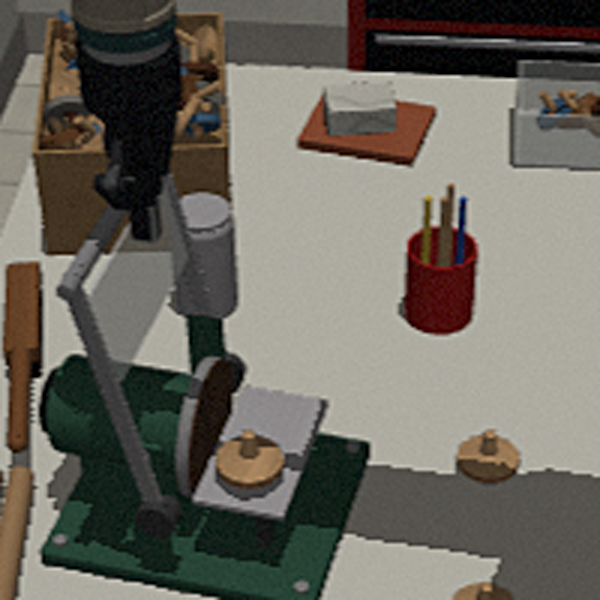

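It is at about 102°, past the balance point. I'll back straight off.

Call:
{"fn": "send_rows", "kwargs": {
  "delta_pos": [
    [0, -0.02, 0],
    [0, -0.05, 0],
    [0, -0.08, 0],
    [0, -0.09, -0.02],
    [0, -0.09, -0.02]
  ],
  "angular": [
    [0, 0, 0],
    [0, 0, 0],
    [0, 0, 0],
    [0, 0, 0],
    [0, 0, 0]
  ]
}}

```text
clock: 11.43
position: [0.5624, -0.0088, 0.3293]
ee_rot: [0.002, 0.766, 0.643, -0.002]
contact_force: [0.3, -0.7, 0.8]
width: 0.0001
```

Call:
{"fn": "send_rows", "kwargs": {
  "delta_pos": [
    [0, -0.09, 0],
    [0, -0.09, 0],
    [0, 0, 0],
    [0, 0, 0],
    [0, 0, 0]
  ],
  "angular": [
    [0, 0, 0],
    [0, 0, 0],
    [0, 0, 0],
    [0, 0, 0],
    [0, 0, 0]
  ]
}}

```text
clock: 11.85
position: [0.4939, 0.0034, 0.3306]
ee_rot: [0.004, 0.766, 0.643, -0.001]
contact_force: [0.2, 1.0, 1.3]
width: 0.0002
```

Call:
{"fn": "send_rows", "kwargs": {
  "delta_pos": [
    [0, 0, 0],
    [0, 0, 0],
    [0, 0, 0],
    [0, 0, 0],
    [0, 0, 0]
  ],
  "angular": [
    [0, 0, 0],
    [0, 0, 0],
    [0, 0, 0],
    [0, 0, 0],
    [0, 0, 0]
  ]
}}

```text
clock: 12.27
position: [0.4946, 0.0032, 0.3295]
ee_rot: [0.003, 0.766, 0.643, -0.002]
contact_force: [-0.5, 0.1, -0.5]
width: -0.0001
```

Run:
```python
from h import *
s=manip.get_state();print(s["position"],s["contact_force"],s["clock"],abs(s["qd"]).max())
cv2.imwrite("pics/s14.png",manip.get_image("side"));cv2.imwrite("pics/t14.png",manip.get_image("top"))
for th in (110,115,117): 
    t=np.radians(th); b=HINGE+.18*(-np.cos(t)*sx+np.sin(t)*sz); print(th,[proj("side",b+y*sy).round(0) for y in(-.105,.105)])
```

```text
[0.494637   0.00315781 0.32945741] [-0.50684395  0.05228452 -0.45246085] 12.2667 0.004105403539340837
110 [array([209., 107.]), array([177., 157.])]
115 [array([204., 108.]), array([171., 158.])]
117 [array([202., 109.]), array([169., 159.])]
```

View pics/s14.png

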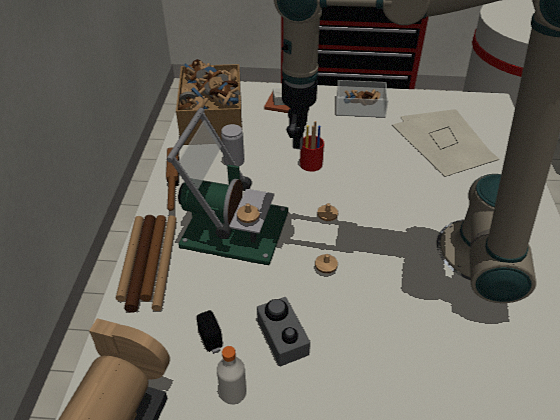

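View pics/t14.png

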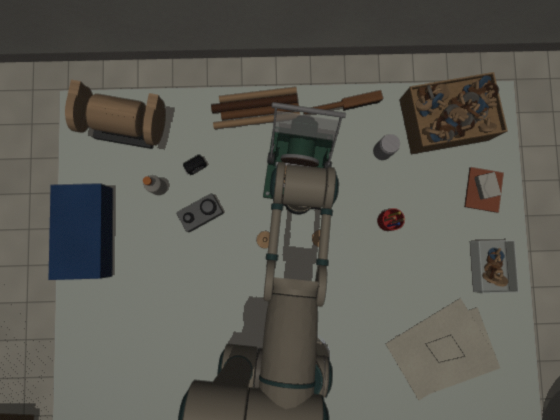

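The guard is resting on its back stop: the bar ends are at (203,112) and (172,157), which matches about 117°. The tops, pot, can, bottle and tape measure are where they were, and the arm is clear and still. Handing in.

```bash
python3 -c "
from rig import manip
print(manip.sign_off())"
```

```text
the job is handed in; nothing more can be done
None
```

The sander's large stop button was pressed all the way down, and the guard now stays raised by itself on its back stop. I handed the job in at about 12.3 s of the 58 s allowed.

- **Stop button:** I pressed it first, with closed fingers. It moved about 6 mm, at 3.5 N just before the bottom, and bottomed with 21 N on the fingertips. The side view showed the fingers centred on the large button and clear of the start button.
- **Guard:** I pushed the cross bar steadily along its arc to about 102° above level (upright is 90°), with the fingers closed and nothing gripped. Force readings were about 6 N at first contact and 2 N or less during the lift. Then I backed off.
- **Last checks:** The guard's bar ends in the side view match about 117°, which is fully raised. The tops, pot, can, bottle and tape measure looked unmoved, although the arm partly hid the sander and `top_b` in the top view. The arm was clear and still, and the force reading was only noise.
- **What did not go to plan:** The 45° finger tilt I tried first could not be reached because joint 5 hit its lower limit, so I used about 60°. My first wrist-camera check of the button was 6–10 mm off the other two views because the arm was still settling. A second check at rest agreed to 2–3 mm.

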